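# Set up the engraver's ball vise on its keyed bed plate

## Task

Set up the engraving station: first set the lugged support collar, right way up, into the bed plate's square recess so that its wide and narrow lugs drop into the matching notches and it lies flat on the plate. Then take the ball vise from the wooden parking block and set it down gently in the collar, ball down, centred and level, with its jaws on top. Leave the other things on the bench where they stand, upright, and let go of everything.

Things in the scene. Friction and masses are not known exactly. Their poses are not given: they have to be found in the camera images.
- bed: Fixed bed plate, bright floor, dark rim, 129 mm square. Origin: centre of its underside, z up. The floor of its square recess (105 mm) is 14 mm above the bench; a rim 12 mm wide and 12 mm high surrounds it. The rim's +x side has a 39 mm wide notch in its middle, its -x side a 21 mm one, both open outwards and down to the recess floor. Any yaw; stands in one of three places.
- wide_notch (a point): Middle of the bed plate's wide (39 mm) notch: 58 mm from the plate's centre along its +x, 20 mm above its underside. When the collar is home, wide_lug coincides with this point. Axes as the bed's.
- collar_mid (a point): Loose aluminium collar, 0.2-0.4 kg, upright: a ring 100 mm outside, 64 mm inside (wall 18 mm), 40 mm high. Point on its axis, 20 mm above its underside; z up. At its foot two lugs 12 mm high reach 64 mm from the axis: a 34 mm wide one along +x, a 16 mm one along -x. Pinch its wall from above, anywhere round. Home in the bed: 34 mm above the bed's underside, x along the bed's x.
- wide_lug (a point): Middle of the collar's wide lug: 58 mm from the collar's axis along its +x, 6 mm above its underside.
- park: Fixed wooden parking block, 110 mm square, 30 mm high, with a round hole of 64 mm diameter in its middle, on whose edge the ball of the vise rests at the start. Origin at the centre of its underside, z up.
- ball (a point): Centre of the ball (radius 42 mm) of the steel ball vise: loose, 0.55-0.85 kg, balanced near this point. The vise's z runs from here up through the jaws; at the start it leans 0.4 rad from vertical about the vise's y, towards any side. Friction holds it at any tilt it is left at. Resting in the collar, this point is 47 mm above collar_mid, 81 mm above the bed's underside.
- jaws (a point): Grip point on the vise's jaws, 60 mm from the ball's centre along the vise's z; axes as the vise's. The shut jaws are one rigid block, 70 mm along x, 44 mm wide along y, from 36 mm (where it meets the ball) to 78 mm from the ball's centre along z. Grip it across y.
- roll_left: Bystander: standing gold foil roll, 40 mm diameter, 120 mm high, loose. Origin at the centre of its underside.
- roll_right: Bystander: standing copper foil roll, 40 mm diameter, 120 mm high, loose. Origin at the centre of its underside.
- jar: Bystander: amber jar, 56 mm diameter, 75 mm high, loose. Origin at the centre of its underside.
- weight: Bystander: brass weight, 52 mm diameter, 70 mm high, loose. Origin at the centre of its underside.
- spare_ring: Bystander: spare ring without lugs, 80 mm outside and 56 mm inside diameter, 22 mm high, loose; not the one to use. Origin at the centre of its underside.
- type_holder: Bystander: brass type holder, 120 mm long along its x, 34 mm wide, 34 mm high, loose. Origin at the middle of its underside.
- mallet: Bystander: hammer, 200 mm long, lying along its x, loose. Origin near its middle, on the bench.
There are look-alikes about, which are no part of the job. Leave any orange or turquoise look-alike of the bed alone.

How it is judged:
On the way, in this order (a step that is already met when the one before it is completed fails the run):
1. the collar lies home in the bed plate with its lugs in their notches, before the vise is put in it (distance between wide_lug and wide_notch below 0.007 m and z of collar_mid in the frame of bed below 0.0365 m and angle between collar_mid's own z axis and vertical below 0.035 rad and distance between ball and collar_mid above 0.07 m), for 0.2 s.
2. the vise stands in the collar, centred and level (horizontal distance between ball and collar_mid below 0.005 m and z of ball in the frame of collar_mid between 0.042 and 0.051 m and angle between ball's own z axis and vertical below 0.09 rad), for 0.2 s.
At the end, for the whole second after the job is handed in: Collar home: wide lug within 7 mm of the wide notch, at most 2.5 mm off the recess floor, within 2 degrees of level. Vise at rest in it, jaws up: ball within 5 mm of the collar's axis, 42 to 51 mm above its middle, within 5 degrees (0.09 rad) of upright (all of step 2 and distance between wide_lug and wide_notch below 0.007 m and z of collar_mid in the frame of bed below 0.0365 m and angle between collar_mid's own z axis and vertical below 0.035 rad and linear speed of each of vise, collar below 0.02 m/s and angular speed of vise below 0.1 rad/s); the robot touches nothing.
It fails at once if a bystander is moved by more than 30 mm or a standing one is tipped over (distance of any of roll_left, roll_right, jar, weight, spare_ring, type_holder, mallet from where it was at the start of the episode above 0.03 m or angle between any of roll_left, roll_right, jar, weight's own z axis and vertical above 0.5 rad).
It fails at once if the vise is dropped into the collar (faster than 0.4 m/s just above it, as after a fall of over 8 mm) (linear speed of vise above 0.4 m/s and distance between ball and collar_mid below 0.075 m).
It fails at once if the vise is pushed hard into the collar (over 60 N between them) (contact force between vise and collar above 60 N).
It also fails if it takes over 67 s, if anything falls off the work surface, if the arm or the gripper's body presses on something with over 40 N, if the wrist force passes 120 N, or if a joint passes its speed limit or range.

## Robot

A 6-joint arm with a two-finger parallel gripper is mounted at the origin on the work surface. World frame = base frame: x ahead of the robot, y to its left, z up, the work surface at z = 0. Lengths are in m, angles in rad, forces in N, time in s.
With the tool pointing down it reaches from about 0.275 to 1 m from the base axis. Payload 8.4 kg.
Tool frame: the origin (TCP) lies on the centre line of the jaws, within the pads' length; the fingertips stand 17 mm ahead of it and the grasp point (between the pads) lies 2 mm behind it (bot.tcp_to_tips is the y of the fingertips in the tool frame, in m); y points along the fingers, z is the direction in which the jaws open and shut, and the axes are right-handed (so a half turn about y gives the same grasp; the last joint's range is limited). The gripper opens to 85 mm and grips with 20 to 120 N. Pads are 22 mm wide; open, the fingers measure 114 mm over their backs; the gripper's body (76 mm by 85 mm) begins 54 mm behind the grasp point. The pads swing forward as they close: fully open they stand 13 mm farther back than shut.
Start: joints at [1.222, 0.353, 1.633, -0, 1.155, -0.002], TCP at [0.212, 0.588, 0.248] pointing down, gripper open.
Joint ranges: [-2.63, 2.63], [-0.92, 2.1], [0.06, 2.66], [-1.3, 4.44], [0, 2.69], [-3.02, 3.02]. Speed limits (rad/s): [2.22, 2.22, 2.79, 3.14, 3.14, 3.14].

## Interface

Orientations are given as a unit quaternion [x, y, z, w].
In Python, from workcell import bot, hand, kinematics, get_obs, vision, hand_in gives the robot as it stands. The module is installed in compiled form; this text tells all that it offers. Calls block until the motion is done:
- bot.reach(position, orientation): joint-space move of the TCP to a pose.
- bot.servo_line(position, ori=None, velocity=0.15): straight line of the TCP; ori=None keeps the orientation; velocity is the mean speed in m/s.
- bot.goto_joints(angles): joint-space move.
- hand.move_gripper(opening, strength=None): finger opening in m; strength is the grip in N (None keeps the last); returns when the fingers have stopped.
- bot.dwell(seconds).
- kinematics.solve_ik(position, orientation): joint angles nearest the present ones, or None.
- get_obs(): the state.
- vision.read_camera(name): name is "side" or "top" or "wrist"; returns a dict with "frame" (420x560x3 uint8, red, green, blue), "intrinsics" (3x3 intrinsics, pixels), "view" (4x4, takes a point from world to camera coordinates). Camera axes: x right, y down, z forward; pixel columns grow to the right and rows downward; lengths in m; the calibration is good to about 2 mm. A picture is of the moment at which its call begins. There is no depth.
A pose or a line that the arm cannot do raises bot.IKError and nothing moves.
- hand_in(): hands the job in, once; it reports no verdict.
The state is a dict: "time_s": time; "joint_pos": joint angles; "joint_vel": joint speeds; "joint_efforts": joint torques, N m; "position": TCP position; "orientation": TCP orientation; "wrist_force": force on the tool from outside, world axes, zero at the start; "ft_torque": the same for the moment, N m; "gripper_width": finger opening in m.
Only numpy, scipy, OpenCV 4.12 (cv2) and the standard library are available. Lean on these libraries where they do the work, as an engineer would, in place of code of your own. Each camera call takes 0.05 s, during which the arm holds its last target.

## Working session

There is one attempt and no reset: what is moved stays moved. The work goes in short steps, each a Python script; the robot and the scene stay as the last script left them, time stands still between calls to the robot, and variables do not carry over. Pictures are saved under pics/ and viewed, and the job is handed in when it is done.

```bash
mkdir -p pics && cat > h.py <<'E'
import numpy as np, cv2
from workcell import bot, hand, kinematics, get_obs, vision, hand_in
def snap(cam,name):
    d=vision.read_camera(cam); cv2.imwrite(f'pics/{name}.png',d['frame'][:,:,::-1]); np.savez(f'pics/{name}.npz',K=d['intrinsics'],V=d['view'],f=d['frame']); return d
def load(name):
    d=np.load(f'pics/{name}.npz'); return d['K'],d['V'],d['f']
def ray(name,u,v):
    K,V,_=load(name); R=V[:3,:3];t=V[:3,3]; o=-R.T@t; r=R.T@np.linalg.solve(K,[u,v,1.]); return o,r/np.linalg.norm(r)
def onz(name,u,v,z):
    o,r=ray(name,u,v); return o+r*(z-o[2])/r[2]
def tri(*obs):
    A=np.zeros((3,3));b=np.zeros(3);rs=[]
    for n,u,v in obs:
        o,r=ray(n,u,v);P=np.eye(3)-np.outer(r,r);A+=P;b+=P@o;rs.append((o,P))
    x=np.linalg.solve(A,b); return x,[np.linalg.norm(P@(x-o)) for o,P in rs]
def proj(name,p):
    K,V,_=load(name); p=np.atleast_2d(p); c=p@V[:3,:3].T+V[:3,3]; q=c@K.T; return q[:,:2]/q[:,2:]
def crop(name,u0,v0,u1,v1,out,s=None):
    f=load(name)[2][:,:,::-1][v0:v1,u0:u1]; s=s or min(800/(u1-u0),600/(v1-v0)); cv2.imwrite(f'pics/{out}.png',cv2.resize(f,None,fx=s,fy=s,interpolation=cv2.INTER_CUBIC)); print('scale',s)
E
python3 - <<'E'
from h import *
for c in('side','top','wrist'):
    d=snap(c,c+'0'); V=d['view']; print(c,-V[:3,:3].T@V[:3,3],V[2,:3],d['intrinsics'][0])
o=get_obs();print(o)
E
```

```text
side [-0.07188608 -0.6346231   1.01062872] [ 0.46566899  0.50415292 -0.72731165] [517.31057579   0.         288.78164417]
top [0.33415846 0.0128548  1.27116982] [ 0.1489379   0.00594988 -0.98882865] [485.68045354   0.         281.68151716]
wrist [0.15000171 0.61003083 0.37313954] [ 0.24933314 -0.0914909  -0.9640863 ] [348.8124661   0.        277.5346329]
{'time_s': 0.15, 'joint_pos': array([ 1.22161798e+00,  3.53480080e-01,  1.63396941e+00, -9.32843123e-06,
        1.15518045e+00, -2.39883814e-03]), 'joint_vel': array([-1.89780666e-03, -5.67526042e-04,  5.36999652e-04,  3.39910917e-05,
        1.59334234e-03, -3.53986353e-04]), 'joint_efforts': array([ 7.37272858e-04, -6.05640364e+01, -3.42335880e+01,  1.36971880e-04,
        6.13719763e-03, -2.18645999e-05]), 'position': array([0.21230383, 0.5874721 , 0.24773712]), 'orientation': array([ 0.6968659 , -0.1220515 ,  0.12192916, -0.69614268]), 'wrist_force': array([-1.12152403,  0.40403783, -0.19485547]), 'ft_torque': array([ 0.00651745, -0.0565194 , -0.0221474 ]), 'gripper_width': 0.08528800782648309}
```

View pics/top0.png

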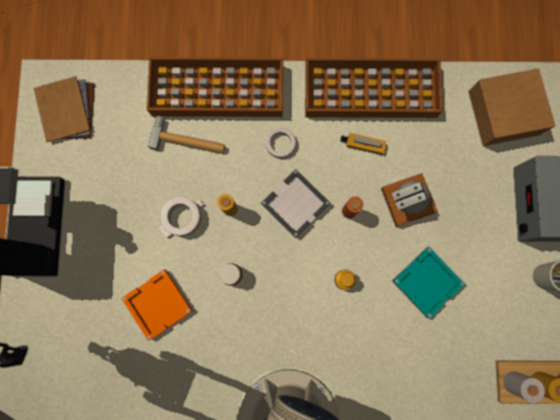

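View pics/side0.png

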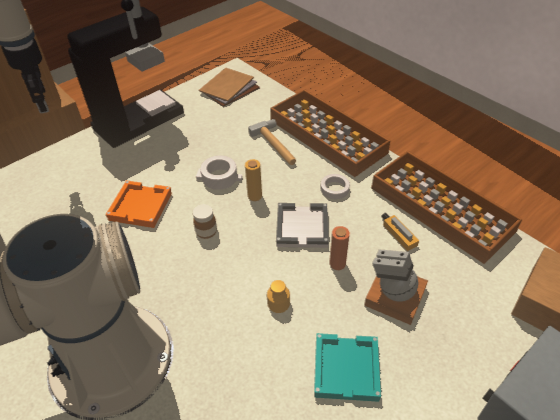

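View pics/wrist0.png

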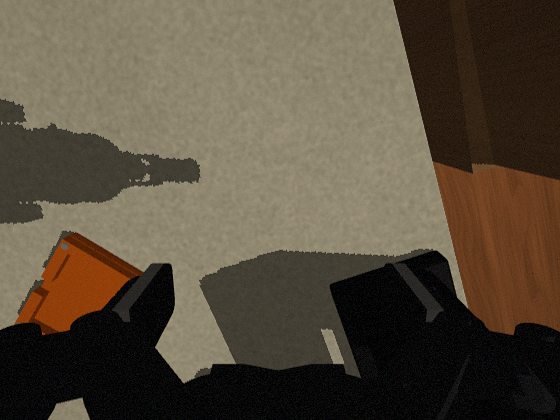

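The candidate beds are orange (157,304), turquoise (428,282) and dark-rimmed with a bright floor (296,203). The last one fits the description. The rings are a lugged one at (182,216), which is the collar, and a plain one at (281,143), which is the spare. I'll confirm both in enlarged crops.

```bash
python3 - <<'E'
from h import *
a=load('top0')[2][:,:,::-1];b=load('side0')[2][:,:,::-1]
def c(f,u,v,h,o): cv2.imwrite('pics/'+o+'.png',cv2.resize(f[v-h:v+h,u-h:u+h],(600,600),interpolation=cv2.INTER_CUBIC))
c(a,296,203,40,'c_bed_t');c(a,182,216,30,'c_col_t');c(a,409,199,35,'c_vise_t')
c(b,303,225,40,'c_bed_s');c(b,218,174,30,'c_col_s');c(b,396,282,50,'c_vise_s')
def m(x,y,o):cv2.imwrite('pics/'+o+'.png',np.hstack([cv2.resize(cv2.imread('pics/'+k+'.png'),(400,400)) for k in(x,y)]))
m('c_bed_t','c_bed_s','m_bed');m('c_col_t','c_col_s','m_col');m('c_vise_t','c_vise_s','m_vise')
E
```

```text
(no output)
```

View pics/m_bed.png

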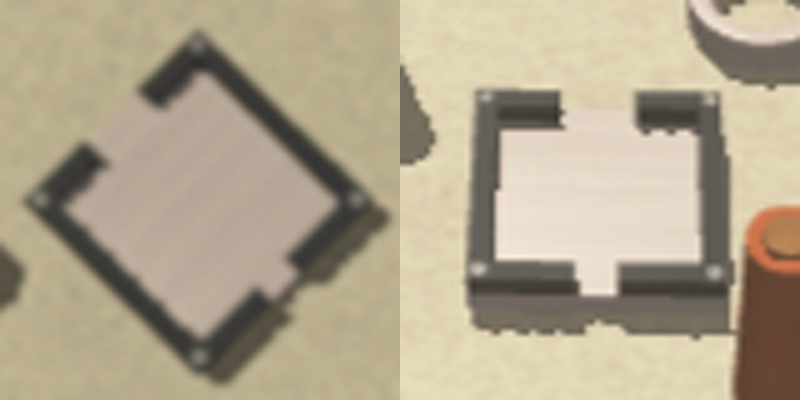

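View pics/m_col.png

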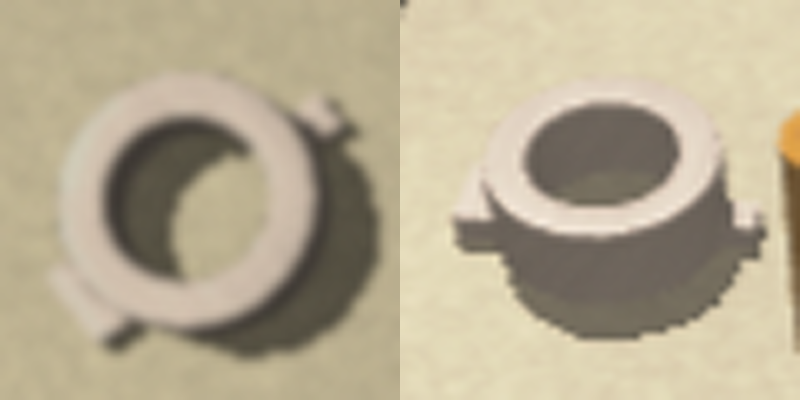

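View pics/m_vise.png

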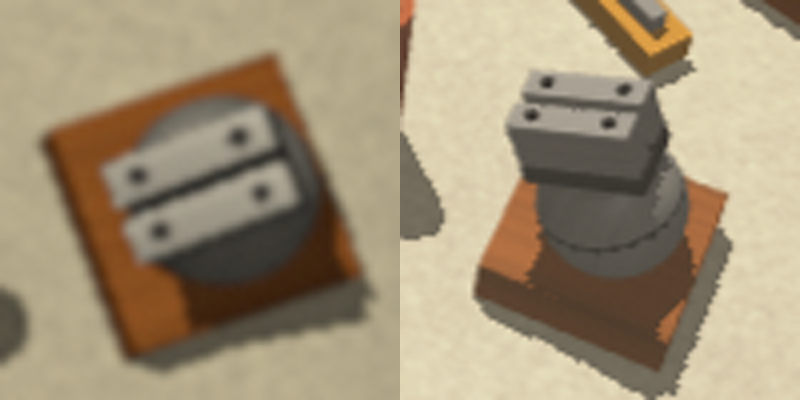

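```bash
python3 - <<'E'
from h import *
T=[(198,45),(41,199),(357,199),(200,354)];S=[(311,99),(87,97),(315,271),(78,268)]
P=[]
for t,s in zip(T,S):
    x,e=tri(('top0',256+t[0]/5-.5,163+t[1]/5-.5),('side0',263+s[0]/5-.5,185+s[1]/5-.5));P.append(x);print('bed corner',x.round(4),np.round(e,4))
P=np.array(P);c=P.mean(0);d=(P[0]+P[1]-P[2]-P[3]);print('bed',c,np.arctan2(d[1],d[0]))
k=6.6667
x,e=tri(('top0',152+190/k-.5,186+200/k-.5),('side0',188+202/k-.5,144+158/k-.5));print('collar top',x,e)
w=onz('top0',152+90/k-.5,186+308/k-.5,.012);n=onz('top0',152+325/k-.5,186+115/k-.5,.012);d=w-n;print('lugs',w,n,np.arctan2(d[1],d[0]))
# vise holes: top crop origin (374,164), k=400/70; side crop origin (346,232),k=4
k=400/70
T=[(238,136),(137,176),(261,193),(159,231)];S=[(224,90),(147,83),(208,124),(131,116)]
P=[]
for t,s in zip(T,S):
    x,e=tri(('top0',374+t[0]/k-.5,164+t[1]/k-.5),('side0',346+s[0]/4-.5,232+s[1]/4-.5));P.append(x);print('hole',x.round(4),np.round(e,4))
P=np.array(P);X=P[0]-P[1]+P[2]-P[3];Y=P[0]+P[1]-P[2]-P[3];X/=np.linalg.norm(X);Y/=np.linalg.norm(Y);Z=np.cross(X,Y);print(X,Y,Z,P.mean(0),P.mean(0)-Z*.078)
# park top corners
k=400/70
for u,v in[(45,135),(275,57),(365,275),(128,355)]:print(onz('top0',374+u/k-.5,164+v/k-.5,.03))
for n,u,v in[('roll_left',227,203),('roll_right',354,206),('jar',231,274),('weight',345,281)]:print(n,onz('top0',u,v,.08))
E
```

```text
bed corner [ 0.6262 -0.0148  0.0296] [0.0016 0.0016]
bed corner [0.5433 0.0667 0.0289] [0.0008 0.0008]
bed corner [ 0.5449 -0.0974  0.029 ] [0.0011 0.0011]
bed corner [ 0.4628 -0.0158  0.028 ] [0.0001 0.0001]
bed [ 0.54430529 -0.01530506  0.02886911] 0.7949788254804282
collar top [0.50529622 0.2801249  0.04103322] [np.float64(0.0006317679887806732), np.float64(0.0006317679887807617)]
lugs [0.46583774 0.324242   0.012     ] [0.54305681 0.23480199 0.012     ] 2.2829965118708824
hole [ 0.564  -0.2973  0.1377] [0.0009 0.0009]
hole [ 0.5499 -0.259   0.1204] [0.0008 0.0008]
hole [ 0.5399 -0.3059  0.138 ] [0.0008 0.0008]
hole [ 0.5265 -0.2675  0.1203] [0.0007 0.0007]
[ 0.30876734 -0.8655634   0.39428762] [ 0.9406396   0.33937957 -0.00431738] [-0.1300762   0.37221562  0.91897254] [ 0.54507245 -0.28242526  0.12909573] [ 0.55521839 -0.31145808  0.05741587]
[ 0.58485349 -0.23843279  0.03      ]
[ 0.62194962 -0.34421725  0.03      ]
[ 0.52153648 -0.38132072  0.03      ]
[ 0.48433541 -0.2734875   0.03      ]
roll_left [0.53165299 0.1562011  0.08      ]
roll_right [ 0.52651287 -0.15937588  0.08      ]
jar [0.35660377 0.14204677 0.08      ]
weight [ 0.34206985 -0.13502715  0.08      ]
```

```bash
cat >> h.py <<'E'
from scipy.spatial.transform import Rotation as Rn
def down(phi):
    z=np.array([np.cos(phi),np.sin(phi),0]);y=np.array([0,0,-1.]);return Rn.from_matrix(np.stack([np.cross(y,z),y,z],1)).as_quat()
def st(m=''):
    o=get_obs();print(m,round(o['time_s'],2),o['position'].round(4),'F',o['wrist_force'].round(1),'w',round(o['gripper_width'],4));return o
E
python3 - <<'E'
from h import *
o=get_obs();R=Rn.from_quat(o['orientation']).as_matrix();print(R.round(3),bot.tcp_to_tips)
K,V,_=load('wrist0');print('cam in tool',R.T@(-V[:3,:3].T@V[:3,3]-o['position']),(R.T@V[:3,:3].T).round(3))
C=np.array([.505,.280]);B=np.array([.5443,-.0153])
for h in(0,np.pi):
    f=1.49+h;pk=C+.041*np.array([np.cos(1.49),np.sin(1.49)]);pl=B+[.041,0]
    for p,z,a in[(pk,.034,f),(pk,.2,f),(pl,.05,h),(pl,.2,h)]:
        q=kinematics.solve_ik([*p,z],down(a));print(h,a,None if q is None else q.round(2))
E
```

```text
[[ 0.94  -0.     0.34 ]
 [-0.34  -0.001  0.94 ]
 [ 0.    -1.    -0.001]] 0.017
cam in tool [-6.62597045e-02 -1.25402799e-01 -8.86460753e-05] [[-0.     0.964  0.266]
 [ 0.    -0.266  0.964]
 [ 1.     0.001 -0.   ]]
0 1.49 [ 0.56  0.59  1.82 -0.    0.73 -0.93]
0 1.49 [ 0.56  0.37  1.73 -0.    1.04 -0.93]
0 0 [-0.03  0.55  1.85 -0.    0.74 -0.03]
0 0 [-0.03  0.34  1.77 -0.    1.03 -0.03]
3.141592653589793 4.631592653589793 [ 0.56  0.59  1.82 -0.    0.73  2.21]
3.141592653589793 4.631592653589793 [ 0.56  0.37  1.73 -0.    1.04  2.21]
3.141592653589793 3.141592653589793 None
3.141592653589793 3.141592653589793 None
```

```bash
python3 - <<'E'
from h import *
st()
C=np.array([.505,.280])
bot.reach([C[0]+.035,C[1]+.0,.225],down(1.49));st('c1');bot.dwell(.2);snap('wrist','wc1')
B=np.array([.5443,-.0153])  # view, phi=0: tool x=(0,-1), cam at +y of TCP
bot.reach([B[0]+.03,B[1]-.035,.225],down(0));st('b1');bot.dwell(.2);snap('wrist','wb1')
E
```

```text
0.15 [0.2123 0.5875 0.2477] F [-1.1  0.4 -0.2] w 0.0853
c1 1.8 [0.5396 0.2808 0.2251] F [ 0.6  0.7 -0.8] w 0.0854
b1 3.31 [ 0.5745 -0.0496  0.225 ] F [ 0.4  0.8 -0.4] w 0.0854
```

View pics/wc1.png

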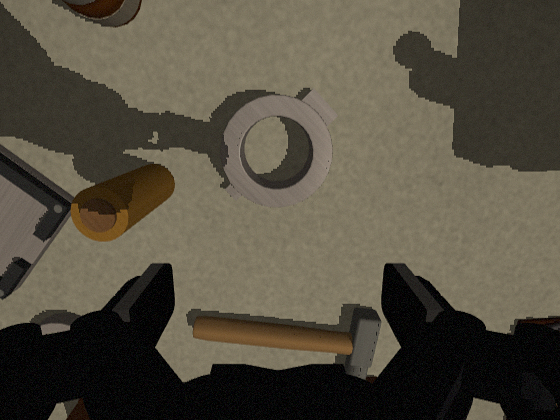

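View pics/wb1.png

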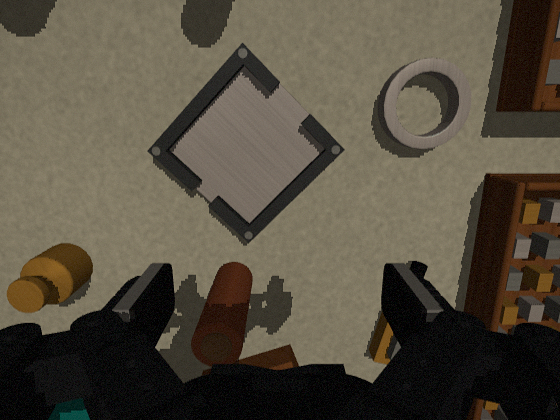

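```bash
python3 - <<'E'
from h import *
C=np.array([.505,.280]);B=np.array([.5443,-.0153])
bot.reach([B[0]-.06,B[1]-.035,.225],down(0));bot.dwell(.2);snap('wrist','wb2')
bot.reach([C[0]+.035,C[1]+.08,.225],down(1.49));st('c2');bot.dwell(.2);snap('wrist','wc2')
crop('wb1',135,30,355,250,'z_wb1',2.7);crop('wb2',0,0,560,420,'z_wb2',1)
crop('wc1',210,75,345,215,'z_wc1',4.2);crop('wc2',0,0,560,420,'z_wc2',1)
E
```

```text
c2 5.79 [0.5403 0.3589 0.225 ] F [-0.7 -0.6  0.4] w 0.0849
scale 2.7
scale 1
scale 4.2
scale 1
```

View pics/z_wb1.png

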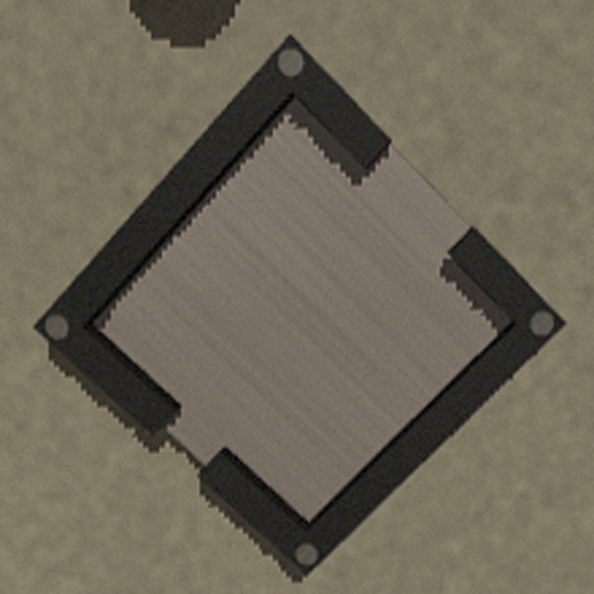

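View pics/z_wb2.png

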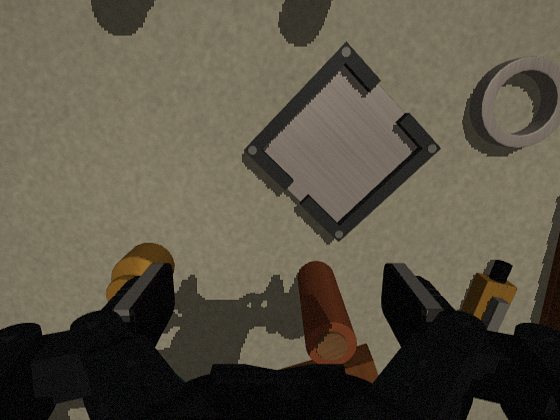

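View pics/z_wc1.png

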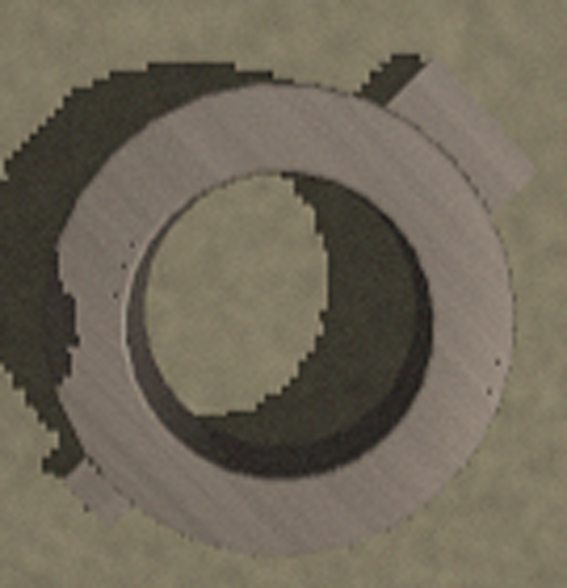

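View pics/z_wc2.png

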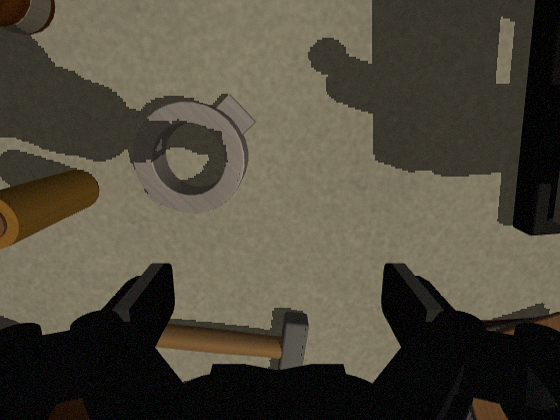

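```bash
python3 - <<'E'
from h import *
crop('wc2',120,85,260,225,'z_wc2',4.2)
E
```

```text
scale 4.2
```

View pics/z_wc2.png

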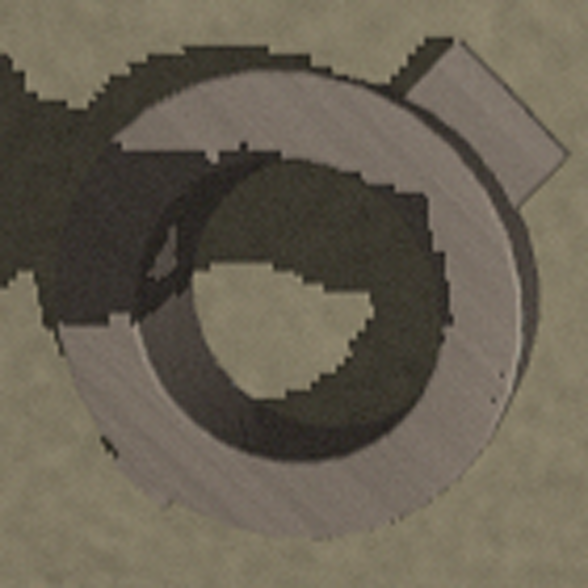

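```bash
cat > fit.py <<'E'
from h import *
from scipy.optimize import least_squares
def cen(name,u,v,r=6):
    g=load(name)[2].astype(float).mean(2);u,v=int(round(u)),int(round(v));w=g[v-r:v+r+1,u-r:u+r+1].copy()
    t=w[r-2:r+3,r-2:r+3].max()*.8; m=(w>t).astype(np.uint8);n,l=cv2.connectedComponents(m)[:2]
    ys,xs=np.nonzero(l==l[np.unravel_index((w*(np.hypot(*np.mgrid[-r:r+1,-r:r+1])<2.9)).argmax(),w.shape)]); return u-r+xs.mean(),v-r+ys.mean(),len(xs)
s1=[(135+x/2.7-.5,30+y/2.7-.5) for x,y in[(542,323),(291,62),(307,555),(57,327)]]
s2=[(432,149),(347,52),(339,234),(252,151)]
P=[]
T=[(198,45),(41,199),(357,199),(200,354)];S=[(311,99),(87,97),(315,271),(78,268)]
for i in range(4):
    a=cen('wb1',*s1[i]);b=cen('wb2',*s2[i]);print(np.round(s1[i],1),np.round(a,1),np.round(b,1))
# order: s1[0] right = +x corner ; top = +y ; bottom=-y ; left=-x
    x,e=tri(('wb1',*s1[i]),('wb2',*b[:2]));P.append(x);print(x.round(4),np.round(e,4), 'z=.026:',onz('wb1',*s1[i],.026).round(4),onz('wb2',*b[:2],.026).round(4))
P=np.array(P);d=(P[0]+P[1]-P[2]-P[3]);print('bed tri',P.mean(0),np.arctan2(d[1],d[0]),np.linalg.norm(d)/2)
Q=np.array([(onz('wb1',*s1[i],.026)+onz('wb2',*s2[i],.026))/2 for i in range(4)]);d=(Q[0]+Q[1]-Q[2]-Q[3]);print('bed z26',Q.mean(0),np.arctan2(d[1],d[0]),np.linalg.norm(d)/2)
k=4.2
o1=[(280,83),(380,103),(480,205),(514,310),(488,430),(400,523),(265,556),(140,505),(75,405),(60,240),(110,155),(180,105)]
o2=[(120,135),(285,70),(405,97),(500,200),(519,300),(495,400),(60,325),(310,538),(170,503),(400,520)]
f=lambda o,u,v:np.array([(u+x/k-.5,v+y/k-.5) for x,y in o])
O={'wc1':f(o1,210,75),'wc2':f(o2,120,85)}
L={'wc1':(f([(430,62),(535,170)],210,75),),'wc2':(f([(460,40),(568,153)],120,85),)}
def res(p,names=('wc1','wc2')):
    c=p[:3];r=[]
    for n in names:
        for uv in O[n]:
            q=onz(n,*uv,c[2]);r.append(np.hypot(*(q-c)[:2])-.05)
        cy,sy=np.cos(p[3]),np.sin(p[3])
        for uv,s in zip(L[n][0],(1,-1)):
            q=onz(n,*uv,c[2]-.028);r+=list(q[:2]-(c[:2]+.064*np.array([cy,sy])+s*.017*np.array([-sy,cy])))
    return r
for nm in(('wc1','wc2'),):
  for sgn in(1,):
    s=least_squares(res,[.505,.28,.04,2.28],args=(nm,));print(nm,s.x.round(4),np.round(np.array(s.fun)*1000,1))
E
python3 fit.py
```

```text
[335.2 149.1] [335.3 149.6  53. ] [431.7 148.4  54. ]
[ 0.6283 -0.0146  0.0264] [0.0002 0.0002] z=.026: [ 0.6284 -0.0144  0.026 ] [ 0.6285 -0.0148  0.026 ]
[242.3  52.5] [242.4  52.8  65. ] [345.8  51.7  67. ]
[0.5448 0.0674 0.0268] [0.0001 0.0001] z=.026: [0.5447 0.0676 0.026 ] [0.545  0.0674 0.026 ]
[248.2 235.1] [248.1 235.   43. ] [338.5 234.   42. ]
[ 0.5465 -0.0984  0.0258] [0.0001 0.0001] z=.026: [ 0.5465 -0.0984  0.026 ] [ 0.5465 -0.0983  0.026 ]
[155.6 150.6] [155.6 150.6  54. ] [252.  149.9  51. ]
[ 0.4628 -0.0162  0.0262] [0. 0.] z=.026: [ 0.4628 -0.0162  0.026 ] [ 0.4628 -0.0163  0.026 ]
bed tri [ 0.54561192 -0.01546237  0.0263107 ] 0.7964319135143424 0.117111937016877
bed z26 [ 0.54587551 -0.01564567  0.026     ] 0.795007446302213 0.11737448259265057
('wc1', 'wc2') [0.5075 0.2816 0.0361 2.262 ] [-0.2  0.4 -0.9  0.1  0.3  0.3  0.3 -0.8 -3.  -0.5 -0.1 -0.2  1.1 -0.8
 -0.2 -0.1 -0.3 -0.2  1.6  1.  -1.3 -3.2  0.2  0.2  1.7  0.5 -0.1  0.3
 -0.1  0.1]
```

```bash
cat >> fit.py <<'E'
print('----')
s=least_squares(res,[.505,.28,.04,2.28],loss='soft_l1',f_scale=.0003);print(s.x.round(4),np.round(np.array(s.fun)*1000,1))
s=least_squares(lambda p:res([p[0],p[1],.04,p[2]]),[.505,.28,2.28],loss='soft_l1',f_scale=.0003);print(s.x.round(4),np.round(np.array(s.fun)*1000,1))
for n in('wc1','wc2'):
    s=least_squares(lambda p:res([p[0],p[1],.04,p[2]],(n,)),[.505,.28,2.28],loss='soft_l1',f_scale=.0003);print(n,s.x.round(4))
for u,v,a in[(62,470,1),(110,523,1)]: print(onz('wc1',210+u/k-.5,75+v/k-.5,.012))
E
python3 fit.py | sed '1,/----/d'
```

```text
[0.5077 0.2817 0.0362 2.2661] [-0.   0.4 -0.9 -0.1  0.1  0.   0.1 -0.8 -2.9 -0.3  0.1  0.   1.1 -0.7
 -0.1 -0.1 -0.1 -0.1  1.6  0.9 -1.5 -3.4  0.3 -0.   1.6  0.3 -0.1  0.4
 -0.   0.1]
[0.5074 0.2818 2.2621] [-0.5 -0.  -1.5 -0.7 -0.6 -0.8 -0.7 -1.5 -3.4 -0.8 -0.3 -0.4  1.4 -1.4
 -0.1 -1.  -1.1 -0.4  1.6  1.2 -1.2 -3.3 -1.2 -0.8  0.3 -0.2  0.2  0.5
 -0.1  0.1]
wc1 [0.5077 0.2813 2.2714]
wc2 [0.5072 0.2821 2.2576]
[0.53900261 0.2276803  0.012     ]
[0.55266527 0.2375238  0.012     ]
```

```bash
cat > pick1.py <<'E'
from h import *
C=np.array([.5075,.2816]);phi=2.255-.7957
p=C+.041*np.array([np.cos(phi),np.sin(phi)])
hand.move_gripper(.044,40)
bot.reach([*p,.08],down(phi));st('above')
bot.servo_line([*p,.0345],velocity=.08);st('down')
hand.move_gripper(.0,40);st('closed')
bot.servo_line([*p,.06],velocity=.06);st('lift');snap('wrist','wl');snap('side','sl')
E
python3 pick1.py
```

```text
above 7.18 [0.5132 0.3231 0.081 ] F [0.2 0.3 0.3] w 0.0444
down 7.9 [0.5121 0.3224 0.0343] F [ 0.2 -0.3 -0.5] w 0.0439
closed 8.24 [0.5124 0.3226 0.0351] F [-0.3  0.5  4.5] w 0.0188
lift 8.82 [0.5121 0.3224 0.0603] F [-0.3 -0.2 -2.5] w 0.0185
```

View pics/wl.png

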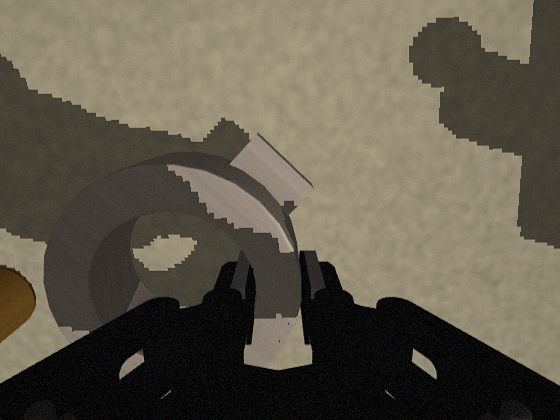

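View pics/sl.png

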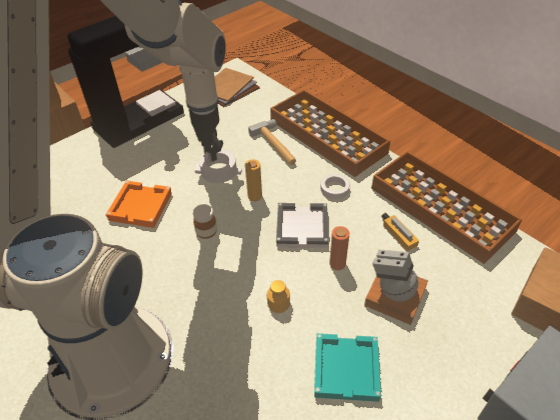

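```bash
python3 - <<'E'
from h import *
crop('wl',30,120,330,345,'z_wl',2.65)
a=onz('wl',257.5,133,.0378);b=onz('wl',314,186,.0378);print(a,b,np.linalg.norm(a-b))
d=b-a;n=np.array([-d[1],d[0],0])/np.linalg.norm(d);m=(a+b)/2
for s in(1,-1):print('yaw',np.arctan2(s*n[1],s*n[0]),'centre',m-.064*s*n)
E
```

```text
scale 2.65
[0.4531966 0.3203192 0.0378   ] [0.4781329  0.34176048 0.0378    ] 0.03288688542503788
yaw 2.280976539647714 centre [0.50739086 0.2825122  0.0378    ]
yaw -0.8606161139420793 centre [0.42393865 0.37956748 0.0378    ]
```

View pics/z_wl.png

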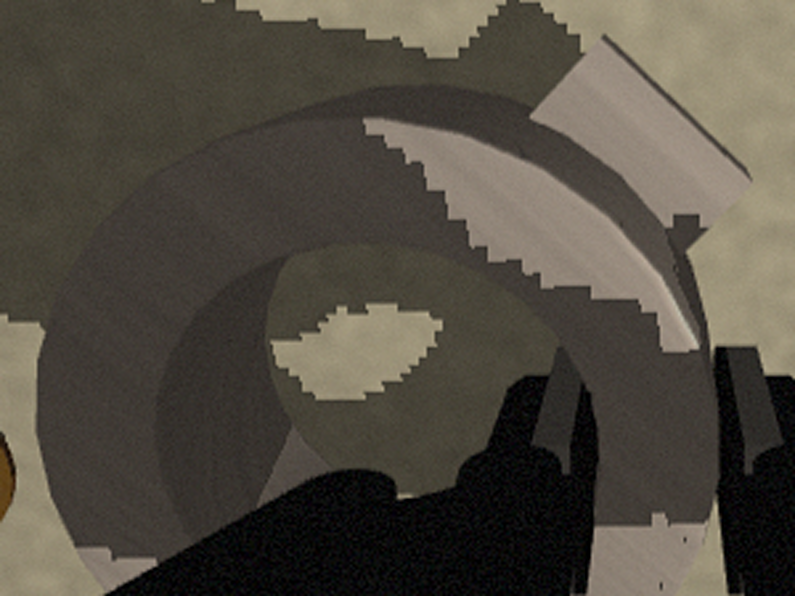

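```bash
cat > place1.py <<'E'
from h import *
B=np.array([.5457,-.0155]);ph=.7957-.811
p=B+.0405*np.array([np.cos(ph-.005),np.sin(ph-.005)])
o=get_obs()['position']
bot.servo_line([o[0],o[1],.2],velocity=.2)
bot.reach([*p,.2],down(ph));st('over')
bot.servo_line([*p,.07],velocity=.12);st('hover');bot.dwell(.2);st();snap('wrist','wh');snap('side','sh');snap('top','th')
crop('wh',30,60,560,360,'z_wh',1.5);crop('sh',243,165,363,265,'z_sh',6)
E
python3 place1.py
```

```text
over 11.07 [ 0.5861 -0.0156  0.1995] F [ 0.1 -0.3 -3. ] w 0.0186
hover 12.31 [ 0.5868 -0.0163  0.0707] F [ 0.2 -1.1 -3. ] w 0.0188
 12.51 [ 0.5866 -0.0163  0.0707] F [-0.3  0.6 -3.1] w 0.0185
scale 1.5
scale 6
```

View pics/z_wh.png

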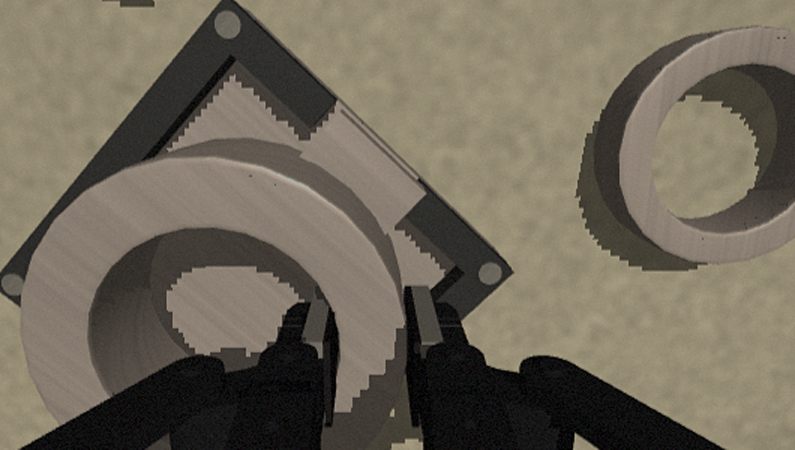

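View pics/z_sh.png

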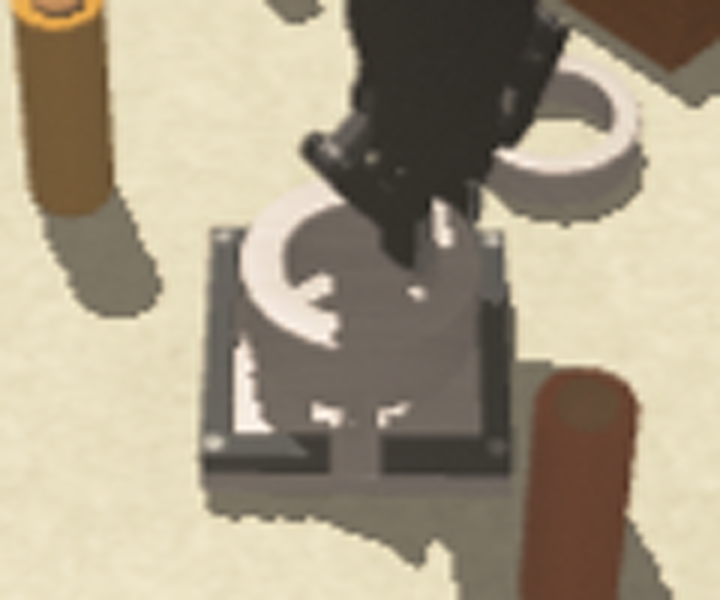

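```bash
python3 - <<'E'
from h import *
crop('wh',190,95,370,230,'z_wh2',4.4)
# predicted lug top corners & notch corners
yaw=.7957;B=np.array([.5457,-.0155]);R=np.array([[np.cos(yaw),-np.sin(yaw)],[np.sin(yaw),np.cos(yaw)]])
for z in(.0362+.012,):
    pts=[[*(B+R@np.array(q)),z] for q in[(.064,.017),(.064,-.017)]];print('lug',((proj('wh',pts)+.5-[190,95])*4.4).round())
pts=[[*(B+R@np.array(q)),.026] for q in[(.0645,.0195),(.0645,-.0195),(.0525,.0195),(.0525,-.0195)]];print('notch top',((proj('wh',pts)+.5-[190,95])*4.4).round())
E
```

```text
scale 4.4
lug [[281. 175.]
 [536. 418.]]
notch top [[281. 143.]
 [536. 388.]
 [207. 225.]
 [461. 463.]]
```

View pics/z_wh2.png

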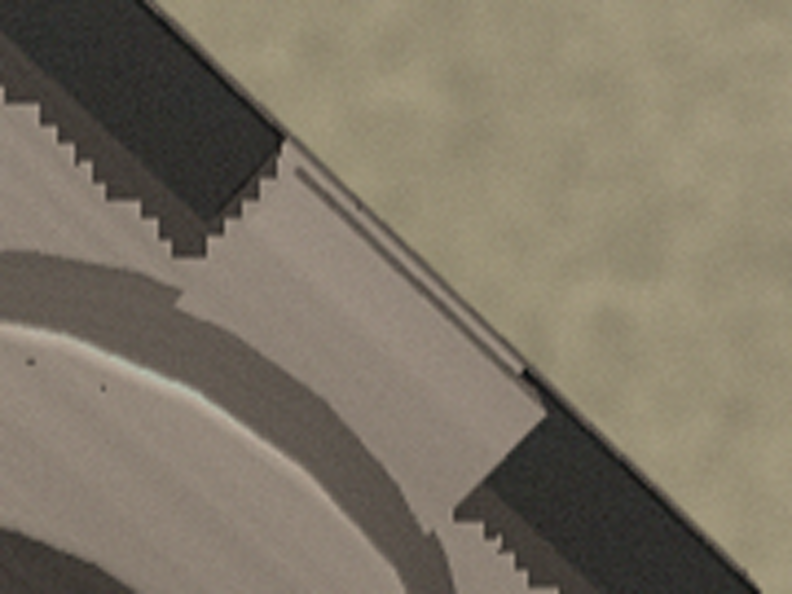

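```bash
cat > lower1.py <<'E'
from h import *
B=np.array([.5457,-.0155])+[-.0006,-.0002];ph=.7957-.811
p=B+.0405*np.array([np.cos(ph-.005),np.sin(ph-.005)])
bot.servo_line([*p,.062],down(ph),velocity=.04)
for z in np.arange(.060,.0465,-.002):
    bot.servo_line([*p,z],down(ph),velocity=.03);o=st(round(z,4))
    if o['wrist_force'][2]>4: break
snap('wrist','wd');snap('side','sd')
crop('wd',30,60,560,360,'z_wd',1.5)
E
python3 lower1.py
```

```text
0.06 13.26 [ 0.5856 -0.0165  0.0599] F [ 0.7  0.2 -3.6] w 0.0189
0.058 13.51 [ 0.5855 -0.0165  0.0579] F [ 0.5 -0.5 -2.8] w 0.0186
0.056 13.76 [ 0.5855 -0.0165  0.0558] F [ 0.7  0.5 -3.3] w 0.019
0.054 14.01 [ 0.5855 -0.0165  0.0538] F [-1.4  0.4 -2.6] w 0.0189
0.052 14.26 [ 0.5855 -0.0165  0.0519] F [-0.5 -0.7 -2.8] w 0.0188
0.05 14.51 [ 0.5855 -0.0165  0.0499] F [ 0.5  0.4 -2.7] w 0.0187
0.048 14.76 [ 0.586  -0.0164  0.049 ] F [-2.3  1.1  8.7] w 0.0189
scale 1.5
```

View pics/z_wd.png

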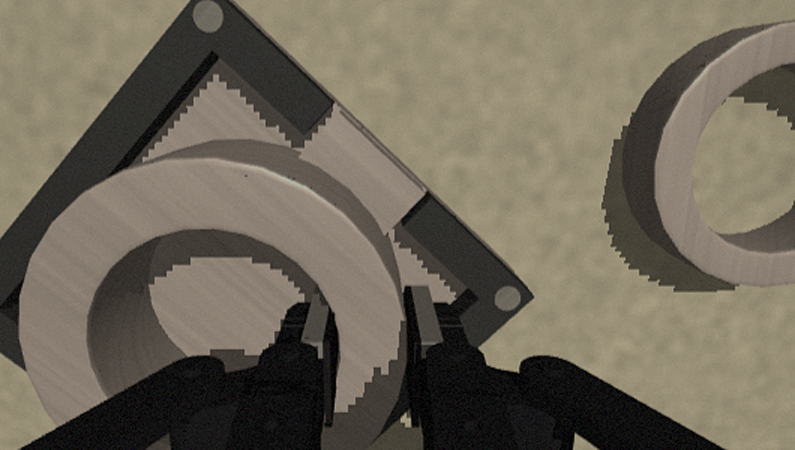

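```bash
python3 - <<'E'
from h import *
o=get_obs()['position']
hand.move_gripper(.040);st('open');bot.servo_line([o[0],o[1],.12],velocity=.12)
hand.move_gripper(.085)
bot.reach([.5743,-.0505,.225],down(0));bot.dwell(.15);st();snap('wrist','wv')
crop('wv',135,30,355,250,'z_wv',2.7)
# vise view: phi so camera looks; vise ball (.555,-.311)
bot.reach([.585,-.345,.26],down(0));bot.dwell(.15);st();snap('wrist','wx1')
E
```

```text
open 15.2 [ 0.5856 -0.0165  0.048 ] F [ 0.5  1.  -0.1] w 0.0403
 17.13 [ 0.5735 -0.0502  0.2237] F [-0.2  0.2 -1.2] w 0.0854
scale 2.7
 18.48 [ 0.5854 -0.3434  0.2599] F [0.2 0.4 0.4] w 0.0846
```

View pics/z_wv.png

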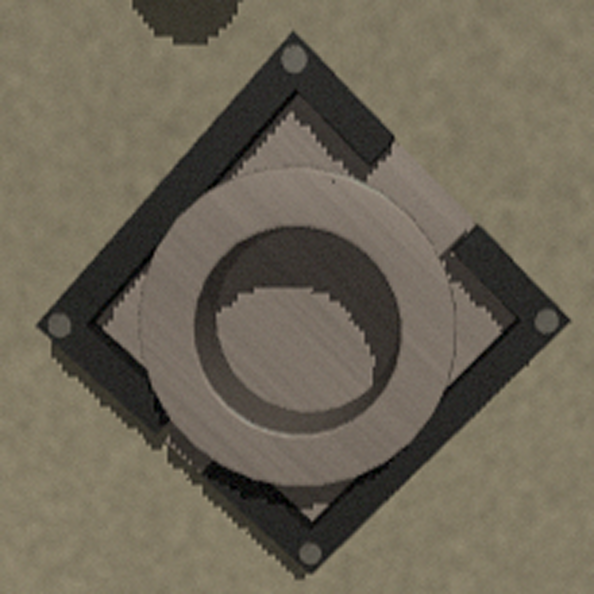

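View pics/wx1.png

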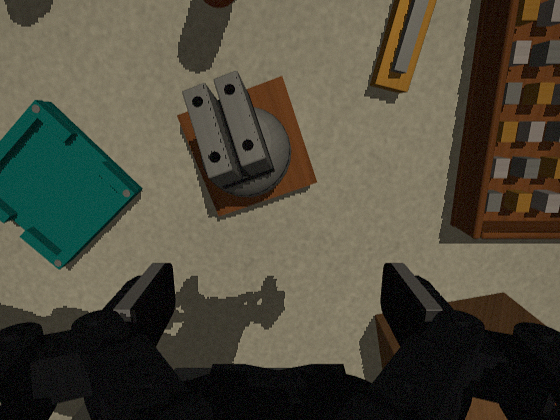

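```bash
python3 - <<'E'
from h import *
print('collar top',onz('wv',244.9,150.8,.054))
bot.reach([.505,-.345,.26],down(0));bot.dwell(.15);st();snap('wrist','wx2')
crop('wx1',170,60,300,200,'z_wx1',4.2)
crop('wx2',0,0,560,420,'z_wx2',1)
E
```

```text
collar top [ 0.54655974 -0.01390293  0.054     ]
 19.09 [ 0.5061 -0.3449  0.2603] F [ 0.3 -0.2 -0.6] w 0.0851
scale 4.2
scale 1
```

View pics/z_wx1.png

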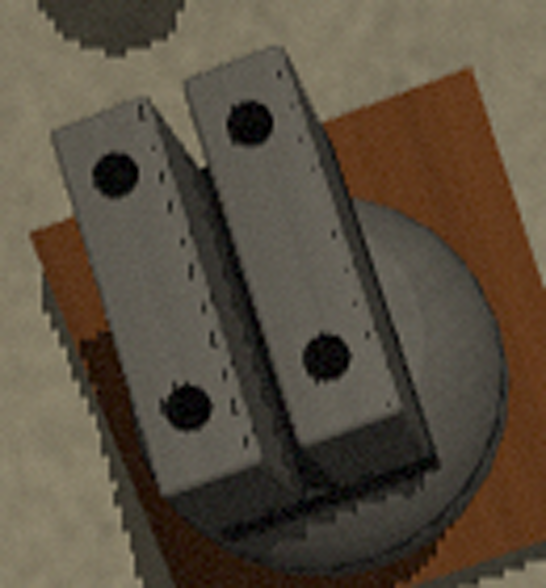

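View pics/z_wx2.png

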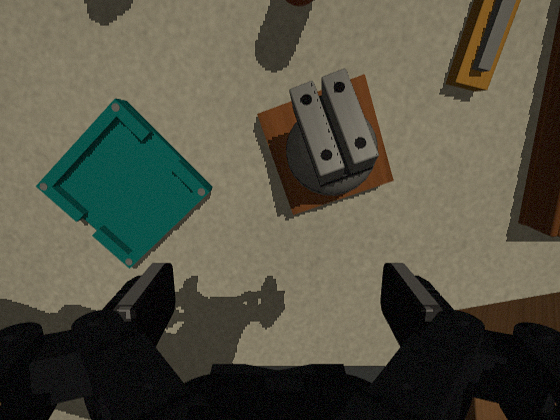

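```bash
cat > vise.py <<'E'
from h import *
def dk(name,u,v,r=5):
    g=load(name)[2].astype(float).mean(2);u,v=int(round(u)),int(round(v));w=g[v-r:v+r+1,u-r:u+r+1];m=(w<np.median(w)*.55).astype(np.uint8)
    l=cv2.connectedComponents(m)[1];ys,xs=np.nonzero((l==l[r,r])&(m>0));return u-r+xs.mean(),v-r+ys.mean(),len(xs)
h1=[(170+x/4.2-.5,60+y/4.2-.5) for x,y in[(327,357),(250,124),(187,407),(116,175)]]
h2=[(360,143),(339,87),(326,155),(306,100)]
# vise X: low end->high end? X = toward raised end
P=[]
for a,b in zip(h1,h2):
    A=dk('wx1',*a);Bq=dk('wx2',*b);print(np.round(a,1),np.round(A,1),np.round(Bq,1))
    x,e=tri(('wx1',*A[:2]),('wx2',*Bq[:2]));P.append(x);print(x.round(4),np.round(e,4))
P=np.array(P)
X=P[0]-P[1]+P[2]-P[3];Y=P[0]+P[1]-P[2]-P[3];print(np.linalg.norm(X)/2,np.linalg.norm(Y)/2)
X/=np.linalg.norm(X);Y-=X*(Y@X);Y/=np.linalg.norm(Y);Z=np.cross(X,Y);m=P.mean(0)
print('X',X,'Y',Y,'Z',Z,'top',m,'ball',m-.078*Z,'tilt',np.arccos(Z[2]))
E
python3 vise.py
```

```text
[247.4 144.5] [nan nan  0.] [nan nan  0.]
[nan nan nan] [nan nan]
[229.  89.] [nan nan  0.] [nan nan  0.]
[nan nan nan] [nan nan]
[214.  156.4] [nan nan  0.] [nan nan  0.]
[nan nan nan] [nan nan]
[197.1 101.2] [nan nan  0.] [nan nan  0.]
[nan nan nan] [nan nan]
nan nan
X [nan nan nan] Y [nan nan nan] Z [nan nan nan] top [nan nan nan] ball [nan nan nan] tilt nanvise.py:4: RuntimeWarning: Mean of empty slice.
  l=cv2.connectedComponents(m)[1];ys,xs=np.nonzero((l==l[r,r])&(m>0));return u-r+xs.mean(),v-r+ys.mean(),len(xs)
  ret = ret.dtype.type(ret / rcount)
```

```bash
sed -i 's/r=5):/r=8):/;s/np.median(w)\*.55/np.percentile(w,80)*.45/' vise.py && python3 vise.py
```

```text
[247.4 144.5] [247.2 144.7  95. ] [359.8 142.3  97. ]
[ 0.5648 -0.298   0.1369] [0.0001 0.0001]
[229.  89.] [229.   89.1  92. ] [338.5  86.6  94. ]
[ 0.551  -0.2598  0.1194] [0.0001 0.0001]
[214.  156.4] [213.9 156.5  97. ] [325.9 154.5  93. ]
[ 0.5412 -0.3063  0.1378] [0.0001 0.0001]
[197.1 101.2] [197.1 101.3  87. ] [305.7  99.2  93. ]
[ 0.5275 -0.2684  0.1197] [0. 0.]
0.04419895829023801 0.025068005494109983
X [ 0.31181795 -0.86040122  0.40308723] Y [ 0.94305733  0.33197159 -0.02092213] Z [-0.11581209  0.38665826  0.91492237] top [ 0.54612708 -0.283126    0.12848282] ball [ 0.55516042 -0.31328534  0.05711887] tilt 0.41548076587281946
```

```bash
cat > vg.py <<'E'
from h import *
psi=-1.226;t=.407
h_=np.array([np.cos(psi),np.sin(psi),0]);up=np.array([0,0,1.])
X=np.cos(t)*h_+np.sin(t)*up;Z=-np.sin(t)*h_+np.cos(t)*up;Y=np.cross(Z,X)
top=np.array([.54613,-.28313,.1285]);ball=top-.078*Z
q=Rn.from_matrix(np.stack([X,-Z,Y],1)).as_quat()
qm=Rn.from_matrix(np.stack([-X,-Z,-Y],1)).as_quat()
phi=np.arctan2(Y[1],Y[0])
E
python3 - <<'E'
from vg import *
print(ball,Y,Z,phi)
for n,Q,f in(('+',q,phi),('-',qm,phi+np.pi)):
    for p,o in((ball+.14*Z,Q),(ball+.059*Z,Q),([.546,-.0145,.27],down(f)),([.546,-.0145,.14],down(f)),([.546,-.0145,.14],down(0))):
        s=kinematics.solve_ik(p,o);print(n,None if s is None else s.round(2))
E
```

```text
[ 0.55656651 -0.31218951  0.05687162] [9.41144315e-01 3.38004998e-01 1.38777878e-17] [-0.13380137  0.37255779  0.91831252] 0.3447963267948967
+ [-0.28  0.29  1.95 -0.51  0.72 -0.26]
+ [-0.33  0.43  1.96 -0.6   0.58 -0.19]
+ [-0.03  0.21  1.78 -0.    1.15 -0.37]
+ [-0.03  0.36  1.9  -0.    0.88 -0.37]
+ [-0.03  0.36  1.9  -0.    0.88 -0.03]
- [-0.28  0.29  1.95 -0.51  0.72  2.88]
- [-0.33  0.43  1.96 -0.6   0.58  2.95]
- [-0.03  0.21  1.78 -0.    1.15  2.77]
- [-0.03  0.36  1.9  -0.    0.88  2.77]
- [-0.03  0.36  1.9  -0.    0.88 -0.03]
```

```bash
cat > pick2.py <<'E'
from vg import *
bot.reach(ball+.13*Z,q);st('appr')
bot.servo_line(ball+.059*Z,q,velocity=.08);o=st('at');print(ball+.059*Z)
hand.move_gripper(0,80);st('grip')
p=ball+.059*Z
bot.servo_line(p+[0,0,.03],q,velocity=.06);st('lift');snap('side','sv');snap('wrist','wvl')
crop('sv',320,180,460,340,'z_sv',3.7)
E
python3 pick2.py
```

```text
appr 19.71 [ 0.5398 -0.2624  0.1758] F [ 0.3 -0.6 -0.8] w 0.0849
at 20.75 [ 0.5489 -0.2902  0.1114] F [-0.   0.  -0.2] w 0.0847
[ 0.54867223 -0.2902086   0.11105206]
grip 21.21 [ 0.5487 -0.2902  0.1115] F [-3.1  2.3  5.6] w 0.0429
lift 21.86 [ 0.5485 -0.2902  0.1411] F [-0.2 -0.3 -8.1] w 0.0435
scale 3.7
```

View pics/z_sv.png

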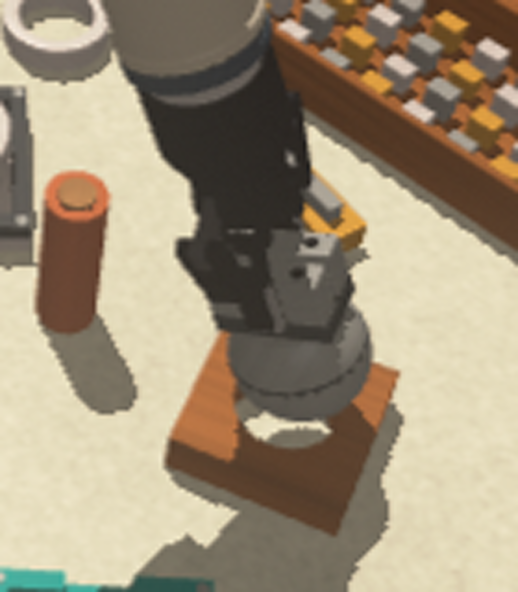

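View pics/wvl.png

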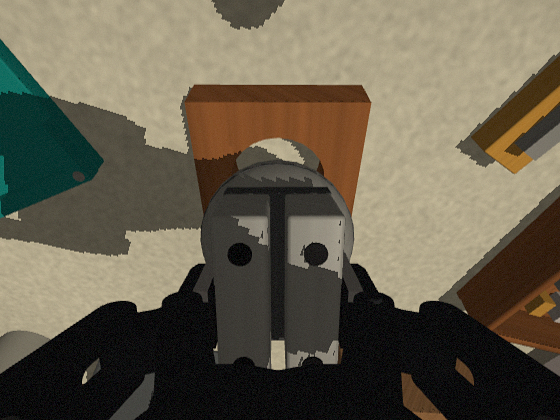

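```bash
python3 - <<'E'
from vg import *
K,V,_=load('wvl');o=get_obs();R=Rn.from_quat(o['orientation']).as_matrix();T=o['position']
def pr(dt,dx,dz):
    M=np.stack([R[:,0],R[:,2],-R[:,1]],1) # vise axes X,Y,Z nominal
    M=M@Rn.from_euler('y',dt).as_matrix()
    b=T-.059*M[:,2]*0+R[:,1]*(.059+dz)+R[:,0]*dx
    H=[b+M@[-.0221,s*.0125,.078] for s in(-1,1)]
    c=V[:3,:3]@b+V[:3,3];return proj('wvl',np.array(H)).round(1).tolist(),c
for dt in(-.06,-.03,0,.03,.06):
    H,c=pr(dt,0,0);D=np.linalg.norm(c);a=np.arcsin(.042/D);al=np.arctan2(c[1],c[2])
    print(dt,H,'ball top row',K[1,2]+K[1,1]*np.tan(al-a),'cols',proj('wvl',(V[:3,:3].T@(c-V[:3,3]))).round(1), K[0,0]*.042/np.sqrt(c[2]**2-.042**2))
crop('wvl',190,150,370,270,'z_wvl',4.4)
E
```

```text
-0.06 [[237.1, 238.8], [313.3, 238.9]] ball top row 160.56077845123872 cols [[276.1 236.2]] 76.74512952241734
-0.03 [[237.1, 246.3], [313.3, 246.3]] ball top row 160.56077845123872 cols [[276.1 236.2]] 76.74512952241734
0 [[237.1, 253.7], [313.3, 253.7]] ball top row 160.56077845123872 cols [[276.1 236.2]] 76.74512952241734
0.03 [[237.1, 261.1], [313.3, 261.1]] ball top row 160.56077845123872 cols [[276.1 236.2]] 76.74512952241734
0.06 [[237.1, 268.5], [313.3, 268.5]] ball top row 160.56077845123872 cols [[276.1 236.2]] 76.74512952241734
scale 4.4
```

View pics/z_wvl.png

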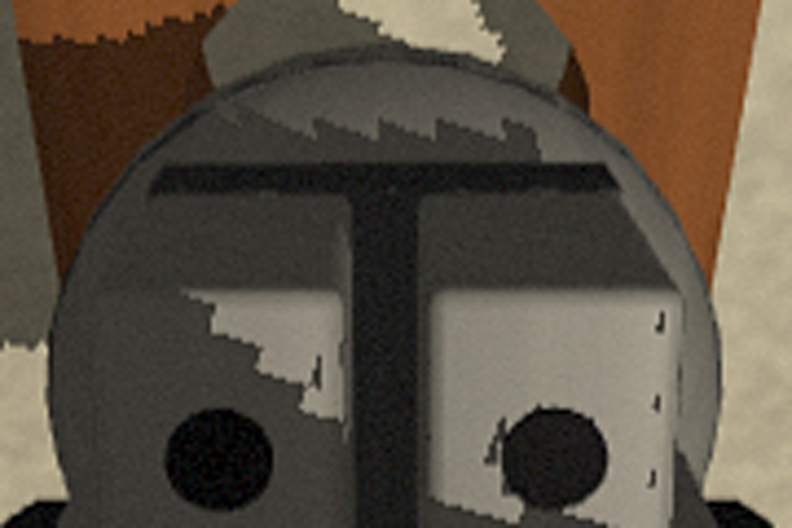

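```bash
python3 - <<'E'
from h import *
f=lambda x,y:(135+x/2.7-.5,30+y/2.7-.5)
Q=[onz('wv',*f(*s),.026) for s in[(546,320),(293,58),(310,553),(59,324)]];print('bed in wv',np.mean(Q,0))
import scipy.optimize as so
pts=[(298,168),(456,320),(140,330),(298,487),(185,218),(410,213),(185,440),(408,442)]
g=lambda c,r,P:[np.hypot(*(onz('wv',*f(*p),.054)[:2]-c))-r for p in P]
s=so.least_squares(g,[.546,-.0145],args=(.05,pts),loss='soft_l1',f_scale=.0003);print('outer',s.x,np.round(s.fun*1000,1))
p2=[(298,226),(401,330),(195,330),(298,435)]
s=so.least_squares(g,[.546,-.0145],args=(.032,p2));print('inner',s.x,np.round(s.fun*1000,1))
E
```

```text
bed in wv [ 0.54531678 -0.01503068  0.026     ]
outer [ 0.54665925 -0.01620051] [-0.6 -0.8 -0.7 -0.8 -1.6  0.2  0.1 -1.6]
inner [ 0.54650829 -0.01576812] [0.3 0.1 0.1 0.3]
```

```bash
cat > place2.py <<'E'
from vg import *
C=np.array([.5463,-.0155]);D=down(phi)
o=get_obs()['position']
bot.servo_line([o[0],o[1],.27],q,velocity=.2)
bot.servo_line([o[0],o[1],.28],D,velocity=.01)if 0 else None
bot.reach([*C,.28],D);st('over')
bot.servo_line([*C,.16],D,velocity=.1);bot.dwell(.3);st('hover')
snap('side','sp');snap('wrist','wp');crop('sp',243,125,363,265,'z_sp',4.2)
E
python3 place2.py
```

```text
over 23.82 [ 0.5463 -0.0166  0.2795] F [ 0.7  0.4 -9.1] w 0.043
hover 25.47 [ 0.5464 -0.0155  0.1603] F [ 0.4  0.2 -8.2] w 0.0435
scale 4.2
```

View pics/z_sp.png

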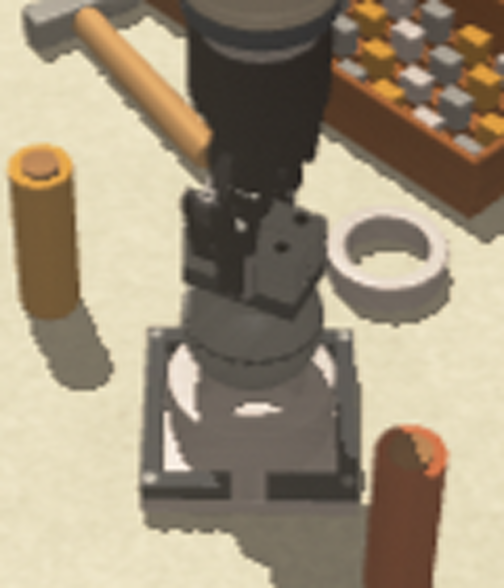

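View pics/wp.png

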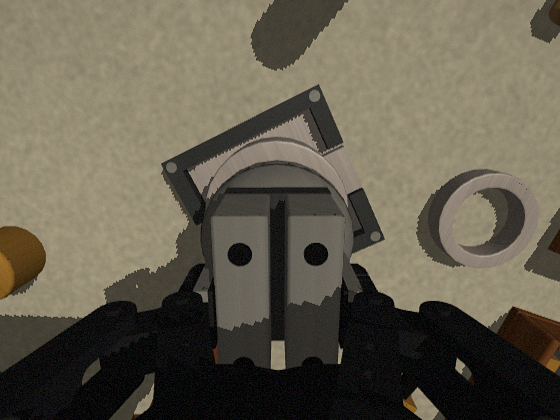

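```bash
cat > lower2.py <<'E'
from vg import *
C=np.array([.5463,-.0155]);D=down(phi)
bot.servo_line([*C,.146],D,velocity=.05);st()
z=.146
while z>.1355:
    z-=.001;bot.servo_line([*C,z],D,velocity=.02);bot.dwell(.05);o=st(round(z,4))
    if o['wrist_force'][2]>-2: break
snap('side','sq')
E
python3 lower2.py
```

```text
26.0 [ 0.5459 -0.0155  0.1454] F [ 0.3 -0.5 -8.1] w 0.0428
0.145 26.3 [ 0.5464 -0.0155  0.1451] F [-0.5 -0.5 -8.3] w 0.0431
0.144 26.6 [ 0.5463 -0.0155  0.144 ] F [-0.   0.2 -8.3] w 0.043
0.143 26.9 [ 0.5463 -0.0155  0.1429] F [ 0.3 -0.  -8.6] w 0.0428
0.142 27.2 [ 0.5463 -0.0155  0.142 ] F [-0.2 -0.7 -9. ] w 0.0432
0.141 27.5 [ 0.5464 -0.0156  0.1411] F [-0.9 -0.6 -6.5] w 0.0432
0.14 27.8 [ 0.5465 -0.0157  0.1405] F [-1.9 -3.4  3.7] w 0.043
```

```bash
python3 - <<'E'
from vg import *
hand.move_gripper(.050,20);st('rel');hand.move_gripper(.08);st('open')
o=get_obs()['position']
bot.servo_line([o[0],o[1],.24],velocity=.1);st()
# view: camera over bed
tx=np.array([np.sin(phi),-np.cos(phi)])
bot.reach([.5463+.02*tx[0],-.0155+.02*tx[1],.32],down(phi));bot.dwell(.3);st()
snap('wrist','we');snap('side','se');snap('top','te')
crop('se',243,125,363,265,'z_se',4.2)
E
```

```text
rel 28.09 [ 0.5468 -0.0153  0.1401] F [ 0.  -0.1 -0.6] w 0.05
open 28.5 [ 0.5463 -0.0155  0.14  ] F [-0.5 -0.5  0. ] w 0.0797
 29.65 [ 0.5459 -0.0155  0.2393] F [-0.7 -0.6 -0.9] w 0.0799
 30.38 [ 0.5525 -0.0341  0.3188] F [-0.   0.5 -0.8] w 0.08
scale 4.2
```

View pics/we.png

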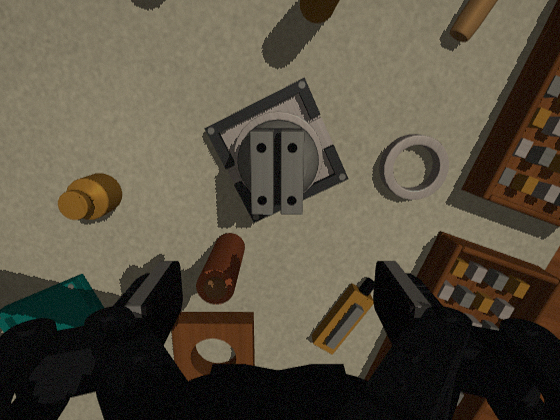

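View pics/z_se.png

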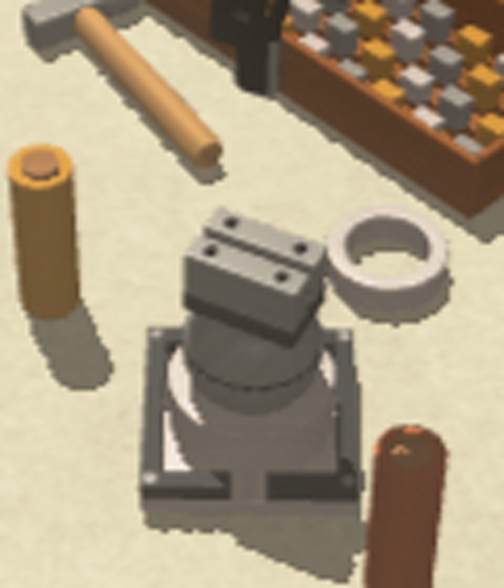

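View pics/te.png

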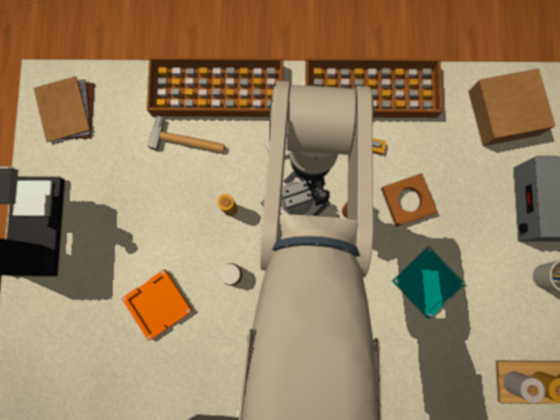

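```bash
python3 - <<'E'
from vg import *
exec(open('vise.py').read().split('h1=')[0].split('import *')[1])
bot.reach([.5525-.09*Y[0],-.0341-.09*Y[1],.32],down(phi));bot.dwell(.3);st();snap('wrist','we2')
H1=[(262,148),(292,148),(262,201),(292,201)]
a=[dk('we',*p,r=6) for p in H1]
P0=[onz('we',*p[:2],.159) for p in a]
g=proj('we2',np.array(P0));print(g.round(1))
b=[dk('we2',*p,r=6) for p in g];print(np.round(a,1).tolist(),np.round(b,1).tolist())
P=np.array([tri(('we',*p[:2]),('we2',*s[:2]))[0] for p,s in zip(a,b)]);print(P.round(4))
n=np.cross(P[2]+P[3]-P[0]-P[1],P[1]+P[3]-P[0]-P[2]);n/=np.linalg.norm(n);n*=np.sign(n[2]);print('normal',n,'tilt',np.arccos(n[2]),'top',P.mean(0),'ball',P.mean(0)-.078*n)
crop('we',195,70,360,230,'z_we',3.7)
E
```

```text
31.27 [ 0.4685 -0.0643  0.3199] F [0.3 0.3 0.5] w 0.08
[[370.6 147.4]
 [401.5 147.3]
 [367.2 199.7]
 [396.3 199.8]]
[[260.9, 147.6, 71.0], [291.9, 147.4, 72.0], [261.8, 200.1, 64.0], [291.1, 200.2, 66.0]] [[370.7, 147.1, 73.0], [401.5, 147.2, 73.0], [366.6, 199.5, 63.0], [396.2, 199.7, 65.0]]
[[ 0.5267 -0.001   0.1592]
 [ 0.5503  0.0075  0.1589]
 [ 0.5418 -0.0426  0.1573]
 [ 0.5649 -0.034   0.1588]]
normal [-0.0134907  -0.02985497  0.9994632 ] tilt 0.032767399456738545 top [ 0.54589962 -0.01751629  0.15854687] ball [ 0.54695189 -0.0151876   0.08058874]
scale 3.7
```

View pics/z_we.png

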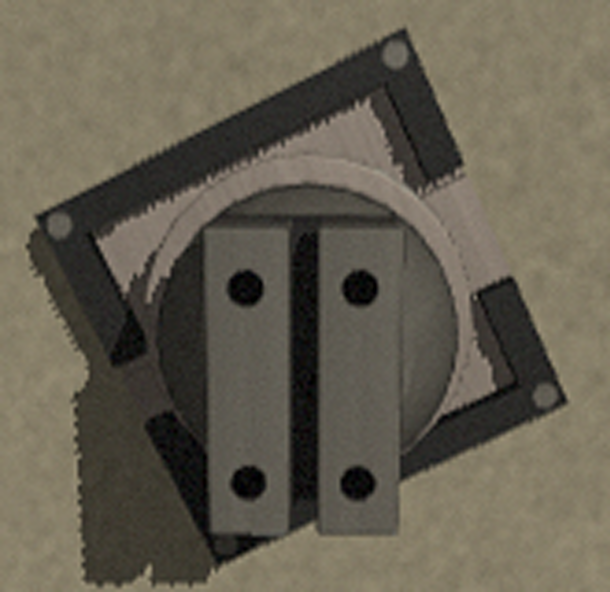

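```bash
python3 -c "
from h import *
st();print(hand_in())"
```

```text
31.32 [ 0.4683 -0.0643  0.3198] F [0.4 0.2 0.3] w 0.0798
the job is handed in; nothing more can be done
None
```

I set the collar into the dark-rimmed bed plate, then put the ball vise in it, ball down with its jaws on top. I handed the job in at 31.3 s of the 67 s allowed, with the gripper clear. No verdict was reported, so these are my own last checks:

- **Collar:** It touched down at the height expected for the recess floor, and the wrist picture showed its wide lug in the wide notch. My centre fits from one picture put it within about 2 mm of the bed's centre. The narrow notch was mostly hidden in that view, so I only saw that lug indirectly. I did not measure the collar again after the vise went in, but the last picture shows it sitting in place.
- **Vise:** Contact came at the expected height, with about 12 N on the collar. From two wrist views after release, the ball's centre is 80.6 mm above the bench (81 mm expected) and within about 1 mm of the collar's axis. The measured tilt is about 0.03 rad (limit 0.09), and part of that is likely measurement noise.
- **Other things on the bench:** Those I could see in the last pictures looked upright and where they had stood. The arm hid some of them from the top camera at the end, and I did not measure their displacement. Two of them, `jar` and `weight`, I may have named the wrong way round, but I touched neither.

No check failed. The largest disagreement was 2–3 mm between single-view and two-view estimates of the collar's centre.

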